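# Close and latch the packed case

## Task

Close the lid of the black case, swing the latch's steel loop over so that its cross bar drops behind the raised ridge of the keeper on the lid, then press the latch lever all the way down so that the lid is pulled tight on its seal and stays so. Leave the tape roll, the carton and the pen cup where they are.

Things in the scene. Friction and masses are not known exactly. Their poses are not given: they have to be found in the camera images.
- case: Black plastic case fixed to the bench, 190 (x) by 250 (y) by 133 mm high. Origin: centre of its underside; x runs from the front face (latch side, nearest the robot, at x = -95 mm) to the rear (hinge side), z up. Toggle latch in the middle of the front: two steel cheek plates reaching 63 mm forward, a lever pivoted between them, and a wire loop pivoted on the lever.
- lid (a joint): Lid angle (rad), grows as it opens; a stiff hinge holds it where it is left. 0 = resting on the rubber seal, its top sloping up to the front by 0.02, not yet tight; about -0.02 = level, seal squeezed by the latch. The seal is springy: a lid pushed below 0 by hand comes back to 0. Closing it takes about 2 N near the front edge; squeezing the seal about 15 N.
- lid_hinge (a point): Lid hinge line, middle of the case's width; the hinge axis is parallel to the case's y. Height 139 mm above the bench. The lid is 12 mm thick (6 mm above and below this line) with ribs 2.5 mm high on top, 192 mm from the hinge to its front edge.
- lid_press (a point): A point on the outer (upper) face of the lid, in the middle of its width, 172 mm from the hinge line and 20 mm from the front edge: a good place to push the lid shut. Its axes turn with the lid (x from front to hinge, z out of the upper face).
- keeper_seat (a point): Where the centre of the loop's cross bar must sit. The keeper is a steel tongue 26 mm wide, reaching 32 mm forward from the middle of the lid's front edge, with a ridge 8 mm thick and 7 mm high across its end. The point is 4 mm behind the ridge and 4 mm above the tongue; 149 mm above the bench with the lid tight. Axes turn with the lid: x front to hinge, z up when shut.
- lever (a joint): Lever angle (rad): 0 = open, handle pointing away from the case and 40 degrees above level; grows as it is pressed down; 1.31 = home on its stop, 35 degrees below level. Friction holds it where it is left (1.5 N at its end moves it; up to about 5 N when drawing the lid down). Past about 1.22 it is over centre and locks.
- lever_pivot (a point): Pivot axis of the lever, parallel to the case's y, 45 mm forward of the case's front face and 103 mm above the bench.
- lever_end (a point): Centre of the round bar (12 mm diameter, 34 mm wide) at the free end of the lever, 100 mm from the lever pivot.
- bail (a joint): Angle (rad) of the loop on the lever: 0 = leaning back on its stop, away from the lid, 15 degrees behind upright with the lever open; grows towards the lid. Swings freely, falls over to the lid side once past upright; about 1.2 when lying on the keeper, 2.05 hooked with the lever home. Axis 24 mm from the lever pivot. If it falls before the lid is shut it is in the keeper's way.
- bail_bar (a point): Middle of the loop's cross bar (8 mm diameter, 52 mm wide, parallel to the case's y), 76 mm from the loop's own axis. The two wire arms are 26 mm either side of the middle.
- bail_tab (a point): End of the flat finger tab (4 mm thick, 26 mm wide) that stands 26 mm out beyond the cross bar.
- tape_roll: Roll of packing tape lying flat, 96 mm across, 48 mm high; origin at the centre of its underside. Bystander.
- carton: Small cardboard carton 85 by 65 by 50 mm; origin at the centre of its underside. Bystander.
- pen_cup: Grey plastic cup with pens, 72 mm across, 85 mm high (130 mm with the pens); origin at the centre of its underside. Bystander.

How it is judged:
By the outcome, as a careful person would: the job done as asked, in the order asked, and still so for the second after the job is handed in, with the robot touching nothing.
It also fails if it takes over 48 s, if anything falls off the work surface, if the arm or the gripper's body presses on something with over 40 N, if the wrist force passes 120 N, or if a joint passes its speed limit or range.

## Robot

A 6-joint arm with a two-finger parallel gripper is mounted at the origin on the work surface. World frame = base frame: x ahead of the robot, y to its left, z up, the work surface at z = 0. Lengths are in mm, angles in degrees, forces in N, time in s.
With the tool pointing down it reaches from about 325 to 775 mm from the base axis. Payload 5.5 kg.
Tool frame: the origin (TCP) lies at the very end of the fingers, on their centre line; the grasp point (between the pads) lies 19 mm behind it (hold_point_z is the distance from the TCP to the grasp point, in mm); z points along the fingers, y is the direction in which the jaws open and shut (so a half turn about z gives the same grasp; the last joint's range is limited). The gripper opens to 85 mm and grips with 20 to 120 N. Pads are 22 mm wide; open, the fingers measure 114 mm over their backs; the gripper's body (76 mm by 85 mm) begins 54 mm behind the grasp point. The pads swing forward as they close: fully open they stand 13 mm farther back than shut.
Start: joints at [73.642, 5.22, 70.514, -0, 104.267, -3.249], TCP at [136.089, 584.377, 231.275] pointing down, gripper open.
Joint ranges: [-164.24, 164.24], [-49.07, 125.15], [9.68, 141.18], [-86.29, 266.29], [3.28, 154.24], [-151.56, 151.56]. Speed limits (degrees/s): [147.25, 147.25, 172.46, 180, 180, 180].

## Interface

Orientations are given as [roll, pitch, yaw] about the fixed x, y, z axes, in that order (R = Rz(yaw) Ry(pitch) Rx(roll)).
In Python, from station import * gives the robot as it stands.
- The arm moves only by the shell command python3 -m jog 'ROWS' [FORCE]. ROWS is JSON, one flat list of numbers, 7 for each row, row after row: the shift along the tool's x, y, z in m, then the turn, a rotation vector about the tool's x, y, z in degrees, then the opening in per cent of the stroke, from 0 (shut) to 100 (fully open). In form: [tx, ty, tz, rx, ry, rz, grip, tx, ty, tz, rx, ry, rz, grip, ...]. A call has 1 to 8 rows; each row shifts and turns the commanded pose from where the row before left it, along the tool's axes as they then stand; what a row does not reach is not made up. A row lasts 1/8 s, in which the tool goes at most 62.5 mm and 10.7 degrees, less where a joint would pass 70% of its speed; a pose out of reach is approached as far as the arm can. A call with a gripper value outside its range is refused whole. The fingers move at their own pace and stop on an object; FORCE is the grip in N (left out, the last holds). Time passes only in rows, so rows that do not move let the fingers close. It gives the time, the measured TCP pose, the force and the opening at its end, in the units of the state.
- get_obs(): the state, without advancing time (a new reading comes with each control period).
- read_camera(name): name is "scene" or "top" or "wrist"; returns a dict with "img" (384x512x3 uint8, red, green, blue), "mtx" (3x3 intrinsics, pixels), "rvec" (rotation vector, rad) and "tvec" (3), from world to camera coordinates, as OpenCV has them. Camera axes: x right, y down, z forward; pixel columns grow to the right and rows downward; lengths in mm; the calibration is good to about 2 mm. A picture is of the moment at which its call begins. There is no depth.
- finish_job(): hands the job in, once; it reports no verdict.
The state is a dict: "clock": time; "qpos": joint angles; "joint_velocities": joint speeds; "joint_efforts": joint torques, N m; "tool_pos": TCP position; "eef_rot": TCP orientation; "force": force on the tool from outside, world axes, zero at the start; "wrist_torque": the same for the moment, N m; "grip_width": finger opening in mm.
Only numpy, scipy, OpenCV 4.12 (cv2) and the standard library are available. Lean on these libraries where they do the work, as an engineer would, in place of code of your own. Each camera call takes 0.05 s, during which the arm holds its last target.

## Working session

There is one attempt and no reset: what is moved stays moved. The work goes in short steps, Python scripts to look and compute and a shell command to move; the robot and the scene stay as the last step left them, time stands still between calls to the robot, and variables do not carry over. Pictures are saved under pics/ and viewed, and the job is handed in when it is done.

```bash
ls; mkdir -p pics
python3 - <<'E'
from station import *
import cv2
print(get_obs())
for n in ["scene","top","wrist"]:
    d=read_camera(n); cv2.imwrite(f"pics/a_{n}.png",d["img"][:,:,::-1]); print(n,d["mtx"].tolist(),d["rvec"],d["tvec"])
E
```

```text
pics
{'clock': 0.0, 'qpos': array([ 7.36419144e+01,  5.26244978e+00,  7.05813101e+01, -2.81152826e-05,
        1.04265233e+02, -3.24955235e+00]), 'joint_velocities': array([-0.00997095,  0.01744763, -0.08401995, -0.04445966,  0.01801367,
       -0.00603616]), 'joint_efforts': array([ 6.43985222e-04, -4.58727944e+01, -4.18019843e+01, -3.97922292e-06,
        1.15785052e-02, -1.35076931e-06]), 'tool_pos': array([136.0121919 , 584.10213524, 230.16334543]), 'eef_rot': array([-1.79891180e+02, -6.15106392e-03,  1.66891454e+02]), 'force': array([ 0.26656528, -0.05572926,  0.02831269]), 'wrist_torque': array([ 0.00735065, -0.00102652, -0.05446709]), 'grip_width': 85.4691316037725}
scene [[430.34269380213226, 0.0, 250.1074471127985], [0.0, 430.34269380213226, 189.60313589177636], [0.0, 0.0, 1.0]] [ 1.74145929  2.0458668  -0.6412621 ] [  65.19111528 -428.04789081 1620.4828389 ]
top [[355.1086580762533, 0.0, 257.1204713927644], [0.0, 355.1086580762533, 192.13105618834945], [0.0, 0.0, 1.0]] [ 2.16527644 -2.16637962  0.05842927] [ 44.10642119 632.36110474 858.87095193]
wrist [[331.8034530543776, 0.0, 256.2396788062501], [0.0, 331.8034530543776, 195.5823445656379], [0.0, 0.0, 1.0]] [-2.25472017 -1.78975937 -0.28282647] [-599.97274681  -39.42118032  380.23816335]
```

View pics/a_scene.png

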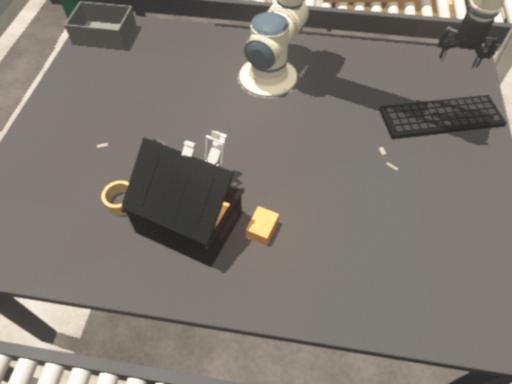

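View pics/a_top.png

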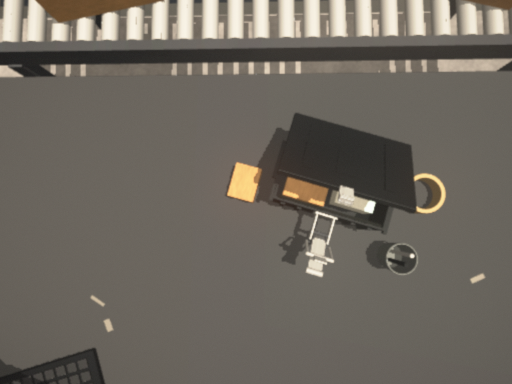

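View pics/a_wrist.png

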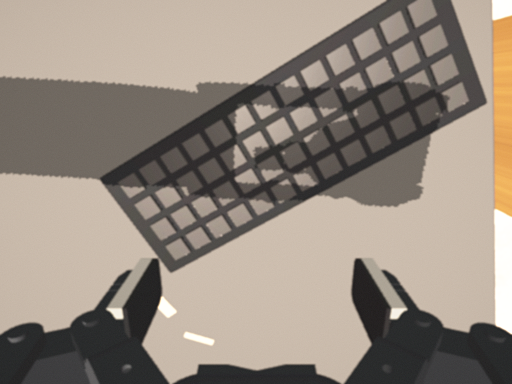

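The scene view has the case at about (185,200) with its lid half open, and the latch at (215,145). The top view has the lid at (350,160), the latch at (318,245), the carton at (245,182), the tape at (428,193) and the cup at (402,259). I'll enlarge both.

Run:
```python
import cv2
a=cv2.imread("pics/a_top.png")[100:290,220:460]; cv2.imwrite("pics/b_top.png",cv2.resize(cv2.convertScaleAbs(a,alpha=1.6,beta=20),None,fx=3.15,fy=3.15,interpolation=cv2.INTER_CUBIC))
a=cv2.imread("pics/a_scene.png")[120:270,90:290]; cv2.imwrite("pics/b_scene.png",cv2.resize(cv2.convertScaleAbs(a,alpha=1.6,beta=20),None,fx=4,fy=4,interpolation=cv2.INTER_CUBIC))
```

```text
(no output)
```

View pics/b_top.png

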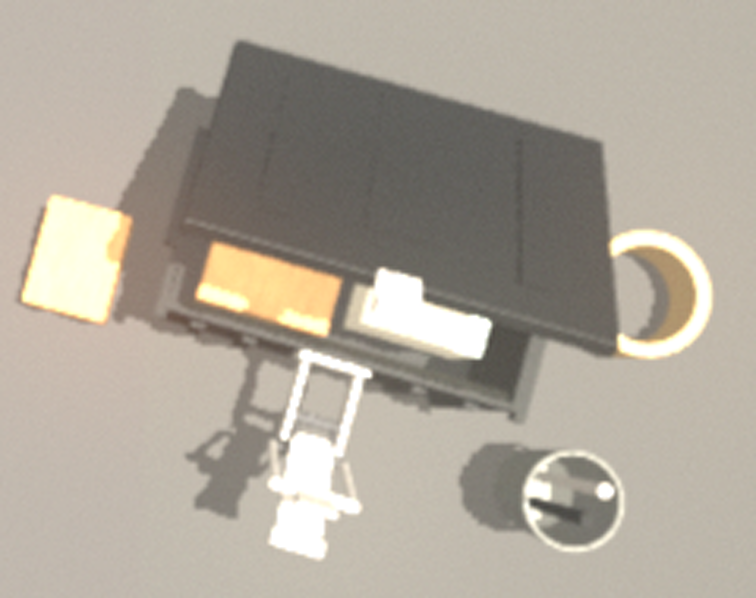

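View pics/b_scene.png

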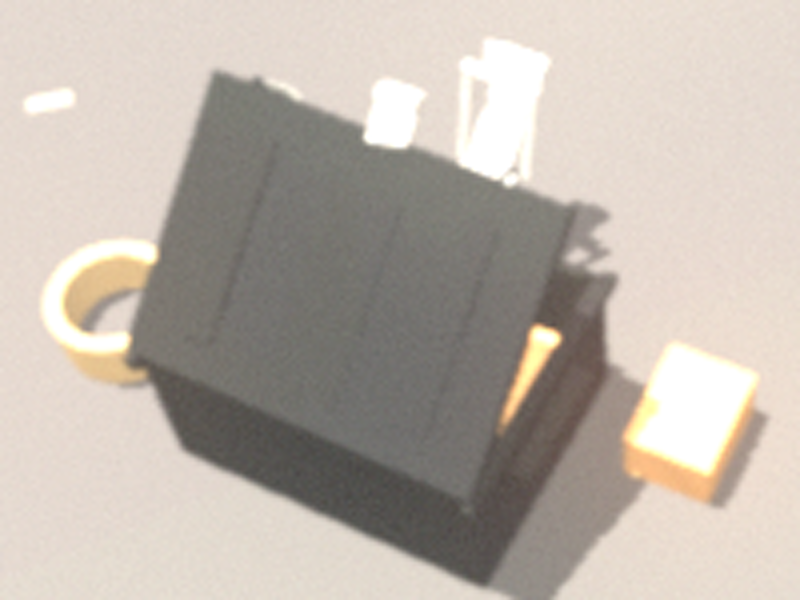

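```bash
cat > h.py <<'E'
from station import *
import cv2,numpy as np
def cam(n): return read_camera(n)
def P(d,p):
    q,_=cv2.projectPoints(np.array(p,float).reshape(-1,3),d["rvec"],d["tvec"],d["mtx"],None); return q[:,0]
def ray(d,u):
    R=cv2.Rodrigues(d["rvec"])[0]; c=-R.T@np.array(d["tvec"]).ravel()
    v=R.T@np.linalg.inv(d["mtx"])@np.array([u[0],u[1],1.]); return c,v/np.linalg.norm(v)
def onz(d,u,z):
    c,v=ray(d,u); return c+v*(z-c[2])/v[2]
def tri(d1,u1,d2,u2):
    c,v=ray(d1,u1); e,w=ray(d2,u2)
    s=np.linalg.lstsq(np.array([v,-w]).T,e-c,rcond=None)[0]
    a,b=c+s[0]*v,e+s[1]*w; return (a+b)/2,np.linalg.norm(a-b)
E
python3 - <<'E'
from h import *
np.set_printoptions(precision=1,suppress=True)
T=cam("top");S=cam("scene")
print(ray(T,(257,192)),ray(S,(250,190)))
t=lambda x,y:(220+(x-1)/3.15,100+(y-1)/3.15); s=lambda x,y:(90+(x-1.5)/4,120+(y-1.5)/4)
print("rim front",onz(T,t(163,314),133),onz(T,t(518,420),133))
print("lid rear top",onz(T,t(240,42),140),onz(T,t(602,143),140))
print("case bottom rear",onz(S,s(185,450),0),onz(S,s(485,584),0))
print("lid rear scene",onz(S,s(133,360),135),onz(S,s(470,510),135))
for n,a,b in [("lidfront L",(190,220),(570,207)),("lidfrontR",(615,353),(215,72)),("keeper mid tip",(398,275),(400,85)),("bailbar L",(275,488),(525,175)),("tab/lever",(300,545),(515,50))]:
    print(n,tri(T,t(*a),S,s(*b)))
E
```

```text
(array([559.7,  18.8, 908.8]), array([ 0.1,  0. , -1. ])) (array([1261.4,  150.1, 1095.3]), array([-0.6, -0.1, -0.8]))
rim front [607.7   9.5 133. ] [ 534.9 -232.5  133. ]
lid rear top [798.1 -44.9 140. ] [ 724.9 -293.   140. ]
case bottom rear [ 721.5 -282.9    0. ] [789.7 -45.8   0. ]
lid rear scene [ 728.7 -284.2  135. ] [800.7 -41.4 135. ]
lidfront L (array([654. ,  -2.7, 262.9]), np.float64(4.311924335275794))
lidfrontR (array([ 577.3, -249. ,  255.7]), np.float64(0.4181871904722028))
keeper mid tip (array([ 616.9, -111. ,  313.4]), np.float64(4.2921975300326665))
bailbar L (array([482. , -75.5,  61.3]), np.float64(1.8390726246675129))
tab/lever (array([456.1, -79.9, 172.7]), np.float64(3.7434834893823745))
```

Measured case pose: centre about (663.5, -138), yaw about -16.5°. The lever end was triangulated at (456, -80, 173), which fits that pose, and the lid is open about 40°. Next I'll raise the tool, shut the gripper and go above the lid.

```bash
python3 -m jog '[0,0,-0.06,0,0,3.4,0, 0,0,-0.06,0,0,0,0, -0.0435,-0.0339,0,0,0,0,0, -0.0435,-0.0339,0,0,0,0,0, -0.0435,-0.0339,0,0,0,0,0, -0.0435,-0.0339,0,0,0,0,0, -0.0435,-0.0339,0,0,0,0,0, -0.0435,-0.0339,0,0,0,0,0]' 40; python3 -m jog '[-0.0435,-0.0339,0,0,0,0,0, -0.0435,-0.0339,0,0,0,0,0, -0.0435,-0.0339,0,0,0,0,0, -0.0435,-0.0339,0,0,0,0,0, -0.0435,-0.0339,0,0,0,0,0, -0.0435,-0.0339,0,0,0,0,0, -0.0435,-0.0339,0,0,0,0,0, -0.0435,-0.0339,0,0,0,0,0]'
```

```text
clock: 1.25
tool_pos: [329.2, 313.6, 351.3]
eef_rot: [180.0, 0.0, 163.5]
force: [0.9, -0.7, -0.0]
grip_width: -0.0
clock: 2.25
tool_pos: [585.9, -45.3, 351.3]
eef_rot: [180.0, 0.0, 163.5]
force: [0.8, 0.2, 0.6]
grip_width: 0.1
```

```bash
python3 -m jog '[-0.043,-0.034,0,0,0,0,0, -0.0427,-0.0335,0,0,0,0,0,0,0,0,0,0,0,0]'
python3 - <<'E'
from h import *
o=[]
for n in ["scene","wrist","top"]:
    d=cam(n); a=d["img"][:,:,::-1]; cv2.imwrite(f"pics/c_{n}.png",cv2.convertScaleAbs(a,alpha=1.4,beta=15))
a=cv2.imread("pics/c_scene.png")[80:270,60:313]; b=cv2.imread("pics/c_wrist.png")
cv2.imwrite("pics/c2.png",np.vstack([cv2.resize(a,(400,300)),cv2.resize(b,(400,300))]))
print(get_obs()["tool_pos"])
E
```

```text
clock: 2.62
tool_pos: [649.7, -136.4, 346.0]
eef_rot: [-180.0, -0.4, 163.2]
force: [0.4, 0.1, -0.3]
grip_width: -0.0
[ 647.91214856 -132.30180668  351.52627075]
```

View pics/c2.png

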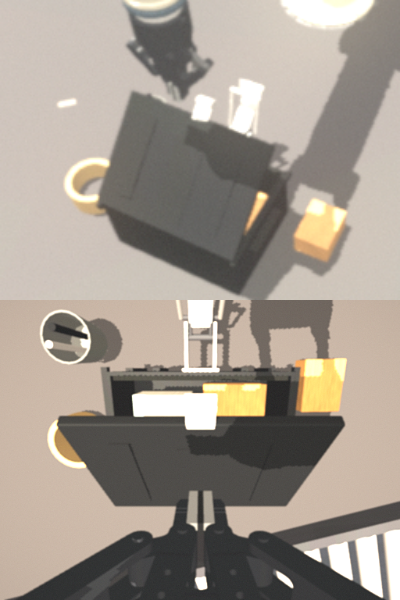

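The wrist view has the keeper (200,415), the lid centre and the latch (201,340) in line, with the fingers over the lid. I'll descend until they touch it.

```bash
python3 -m jog '[0,0,0.03,0,0,0,0, 0,0,0.02,0,0,0,0, 0,0,0.01,0,0,0,0, 0,0,0.005,0,0,0,0]';  python3 -m jog '[0,0,0.006,0,0,0,0, 0,0,0.006,0,0,0,0, 0,0,0.006,0,0,0,0]'
```

```text
clock: 3.28
tool_pos: [647.8, -131.9, 287.4]
eef_rot: [180.0, 0.1, 163.6]
force: [0.4, 0.2, 0.3]
grip_width: 0.4
clock: 3.65
tool_pos: [648.2, -132.8, 268.1]
eef_rot: [-180.0, 0.0, 163.5]
force: [0.1, -0.0, -0.8]
grip_width: -0.0
```

```bash
python3 -m jog '[0,0,0.006,0,0,0,0, 0,0,0.006,0,0,0,0, 0.0095,0,0.012,0,0,0,0, 0.0095,0,0.012,0,0,0,0, 0.007,0,0.0133,0,0,0,0, 0.007,0,0.0133,0,0,0,0]';  python3 -m jog '[0.0045,0,0.0143,0,0,0,0, 0.0045,0,0.0143,0,0,0,0, 0.002,0,0.01,0,0,0,0, 0.001,0,0.01,0,0,0,0]'
```

```text
clock: 4.4
tool_pos: [616.4, -123.4, 205.5]
eef_rot: [180.0, 0.1, 163.5]
force: [0.8, 0.0, 1.1]
grip_width: 0.3
clock: 4.9
tool_pos: [604.9, -120.0, 156.8]
eef_rot: [180.0, 0.0, 163.5]
force: [-0.3, 0.5, 1.6]
grip_width: 0.2
```

```bash
python3 -m jog '[0,0,0.004,0,0,0,0, 0,0,0.003,0,0,0,0, 0,0,0.002,0,0,0,0]'; python3 -m jog '[0,0,0.002,0,0,0,0,0,0,0,0,0,0,0]'
```

```text
clock: 5.28
tool_pos: [605.1, -120.1, 148.3]
eef_rot: [-180.0, 0.0, 163.5]
force: [-1.2, 0.8, 5.5]
grip_width: -0.1
clock: 5.52
tool_pos: [605.1, -120.0, 147.6]
eef_rot: [180.0, 0.1, 163.5]
force: [-2.2, 0.2, 4.9]
grip_width: -0.0
```

```bash
python3 -m jog '[0,0,0.002,0,0,0,0,0,0,0,0,0,0,0]'; python3 -m jog '[0,0,-0.02,0,0,0,0,0,0,-0.04,0,0,0,0,0.03,0,-0.04,0,0,0,0,0.05,0,0,0,0,0,0,0.055,0,0,0,0,0,0,0.03,0,0,0,0,0,0,0,0,0,0,0,0,0]'
python3 - <<'E'
from h import *
a=cam("scene")["img"][100:270,90:317,::-1]; b=cam("wrist")["img"][:,:,::-1]; c=cam("top")["img"][100:290,220:473,::-1]
f=lambda i:cv2.convertScaleAbs(cv2.resize(i,(400,300),interpolation=cv2.INTER_CUBIC),alpha=1.5,beta=15)
cv2.imwrite("pics/d.png",np.vstack([np.hstack([f(a),f(c)]),np.hstack([f(b),f(b)*0])]))
print(get_obs()["tool_pos"])
E
```

```text
clock: 5.78
tool_pos: [605.1, -120.1, 146.7]
eef_rot: [-180.0, 0.1, 163.5]
force: [-4.2, 1.4, 8.3]
grip_width: 0.0
clock: 6.65
tool_pos: [446.0, -72.8, 246.2]
eef_rot: [180.0, 0.2, 163.5]
force: [1.5, -0.4, -0.4]
grip_width: -0.0
[447.4315811  -73.33921393 244.58925683]
```

View pics/d.png

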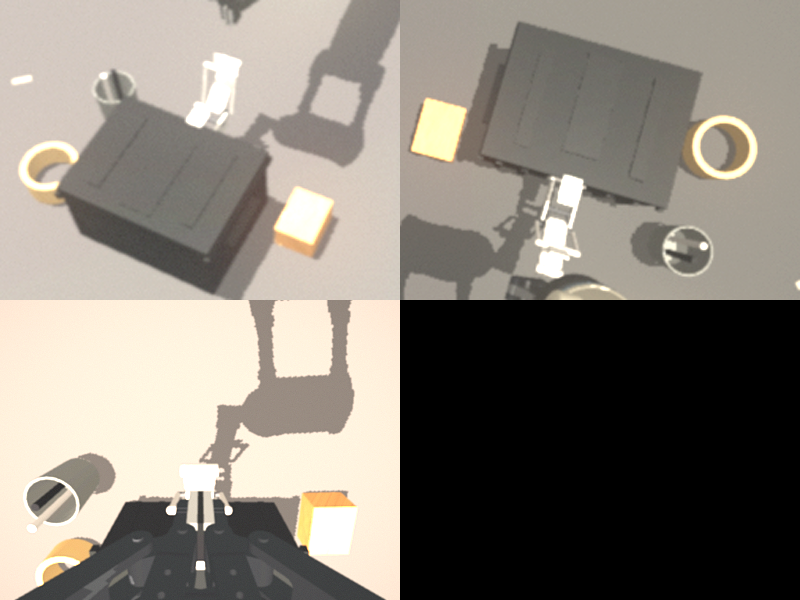

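The lid lies shut on its seal with the loop still leaning back: its bar runs from about (170,510) to (228,510) in the wrist view. I'll descend behind the tab, then push it over gently.

```bash
python3 -m jog '[0,0,0.03,0,0,0,0,0,0,0.023,0,0,0,0,0,0,0.003,0,0,0,0,-0.01,0,0,0,0,0,0,-0.01,0,0,0,0,0,0]'
python3 - <<'E'
from h import *
a=cam("scene")["img"][100:230,130:303,::-1]; b=cam("wrist")["img"][:,:,::-1]
f=lambda i:cv2.convertScaleAbs(cv2.resize(i,(400,300),interpolation=cv2.INTER_CUBIC),alpha=1.5,beta=15)
cv2.imwrite("pics/e.png",np.hstack([f(a),f(b)]))
print(get_obs()["tool_pos"])
E
```

```text
clock: 7.42
tool_pos: [467.4, -79.2, 189.4]
eef_rot: [180.0, 0.1, 163.5]
force: [0.1, -0.4, 0.2]
grip_width: 0.1
[467.27365117 -79.22898563 188.79088667]
```

View pics/e.png

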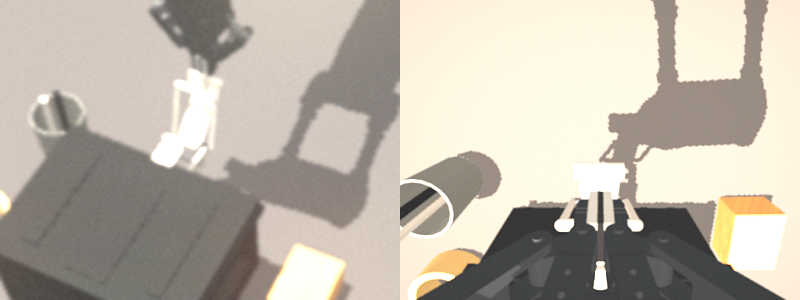

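The fingers stand behind the tab at (205,72) in the scene view. Now I push.

```bash
python3 -m jog '[-0.007,0,0,0,0,0,0,-0.007,0,0,0,0,0,0,-0.007,0,0,0,0,0,0,-0.006,0,0,0,0,0,0,-0.006,0,0,0,0,0,0,-0.006,0,0,0,0,0,0]'; python3 -m jog '[-0.006,0,0,0,0,0,0,-0.006,0,0,0,0,0,0,-0.004,0,0,0,0,0,0,0,0,0,0,0,0,0,0,0,0,0,0,0,0,0,0,0,0,0,0,0]'
python3 - <<'E'
from h import *
a=cam("scene")["img"][100:230,130:303,::-1]; b=cam("wrist")["img"][:,:,::-1]
f=lambda i:cv2.convertScaleAbs(cv2.resize(i,(400,300),interpolation=cv2.INTER_CUBIC),alpha=1.4,beta=5)
cv2.imwrite("pics/f.png",np.hstack([f(a),f(b)]))
E
```

```text
clock: 8.28
tool_pos: [503.7, -90.0, 188.0]
eef_rot: [-180.0, -0.0, 163.5]
force: [-0.1, 0.0, 0.5]
grip_width: 0.1
clock: 9.02
tool_pos: [518.6, -94.4, 188.2]
eef_rot: [180.0, 0.0, 163.5]
force: [-0.3, 1.2, -0.1]
grip_width: 0.1
```

View pics/f.png

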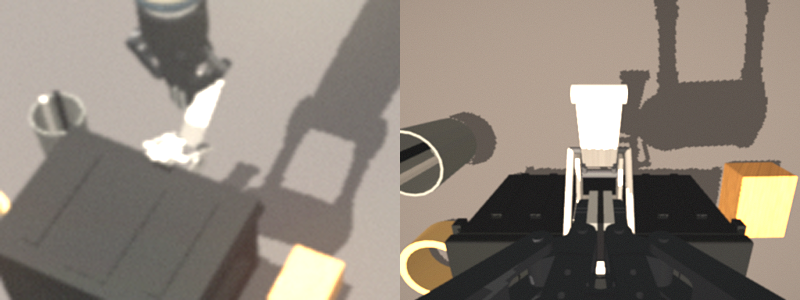

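```bash
python3 -m jog '[0,0,-0.03,0,0,0,0,0.037,0,0,0,0,0,0,0.037,0,0,0,0,0,0,0,0,0,0,0,0,0]'
python3 - <<'E'
from h import *
T=cam("top");S=cam("scene")
a=S["img"][120:200,170:277,::-1]; b=T["img"][190:280,270:390,::-1]
f=lambda i,g:cv2.convertScaleAbs(cv2.resize(i,(400,300),interpolation=cv2.INTER_CUBIC),alpha=g,beta=0)
cv2.imwrite("pics/g.png",np.hstack([f(a,1),f(b,1)]))
print(get_obs()["tool_pos"])
ca,sa=np.cos(np.radians(-16.5)),np.sin(np.radians(-16.5))
w=lambda x,y,z:(663.5+x*ca-y*sa,-138+x*sa+y*ca,z)
for p in [(-117,0,153),(-102,-26,154),(-102,26,154),(-125,-13,160),(-125,13,160),(-217,0,167)]:
    s=P(S,w(*p))[0];t=P(T,w(*p))[0]
    print(p,(s-[170,120])*3.74,(t-[270,190])*3.333+[400,0])
E
```

```text
clock: 9.62
tool_pos: [446.7, -73.0, 218.9]
eef_rot: [180.0, 0.1, 163.5]
force: [1.0, -0.1, 0.8]
grip_width: -0.3
[448.05292296 -73.48461931 218.43318406]
(-117, 0, 153) [126.50059033 154.29904194] [586.07814543 118.02597749]
(-102, -26, 154) [ 85.92737124 155.9671179 ] [632.62153072 106.96077485]
(-102, 26, 154) [147.25026201 179.95970147] [553.03708196  83.51926621]
(-125, -13, 160) [115.62422704 134.93190256] [604.56758602 136.40687896]
(-125, 13, 160) [146.19277942 146.71230422] [564.38192918 124.50368688]
(-217, 0, 167) [188.52661772  50.4590171 ] [545.77337515 274.85291793]
```

View pics/g.png

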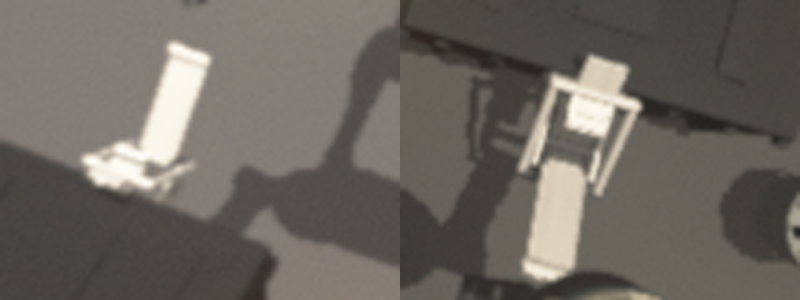

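The bar lies behind the ridge: its ends are at (550,78) and (638,104) in the top view, against a prediction of (553,84) and (633,107), and the ridge is in front of it at (585,110). I'll press the lever along its arc.

```bash
python3 -m jog '[0,0,0.03,0,0,0,0,0,0,0.011,0,0,0,0,0,0,0.004,0,0,0,0,0.006,0,0.010,0,0,0,0,0.007,0,0.012,0,0,0,0,0.004,0,0.0125,0,0,0,0,0.004,0,0.0125,0,0,0,0]'; python3 -m jog '[0.001,0,0.013,0,0,0,0,0.001,0,0.013,0,0,0,0,-0.003,0,0.0125,0,0,0,0,-0.003,0,0.0125,0,0,0,0]'
```

```text
clock: 10.6
tool_pos: [425.9, -66.9, 125.1]
eef_rot: [-180.0, -0.2, 163.5]
force: [-4.6, 0.8, 2.3]
grip_width: 0.4
clock: 11.1
tool_pos: [429.6, -68.0, 73.3]
eef_rot: [-180.0, -0.2, 163.5]
force: [-4.1, 0.8, 0.2]
grip_width: 0.3
```

```bash
cat > look.py <<'E'
from h import *
import sys
T=cam("top");S=cam("scene");W=cam("wrist")
a=S["img"][110:200,160:280,::-1]; b=T["img"][190:280,270:390,::-1]
f=lambda i,g:cv2.convertScaleAbs(cv2.resize(i,(400,300),interpolation=cv2.INTER_CUBIC),alpha=g,beta=0)
cv2.imwrite(sys.argv[1],np.vstack([np.hstack([f(a,1.2),f(b,1.2)]),np.hstack([f(W["img"][:,:,::-1],1),f(W["img"][:,:,::-1],1)*0])]))
print(get_obs()["tool_pos"],get_obs()["force"])
E
python3 look.py pics/h.png
```

```text
[430.85983419 -68.40450843  74.03735301] [ 0.5670118   0.23887271 -0.00609444]
```

View pics/h.png

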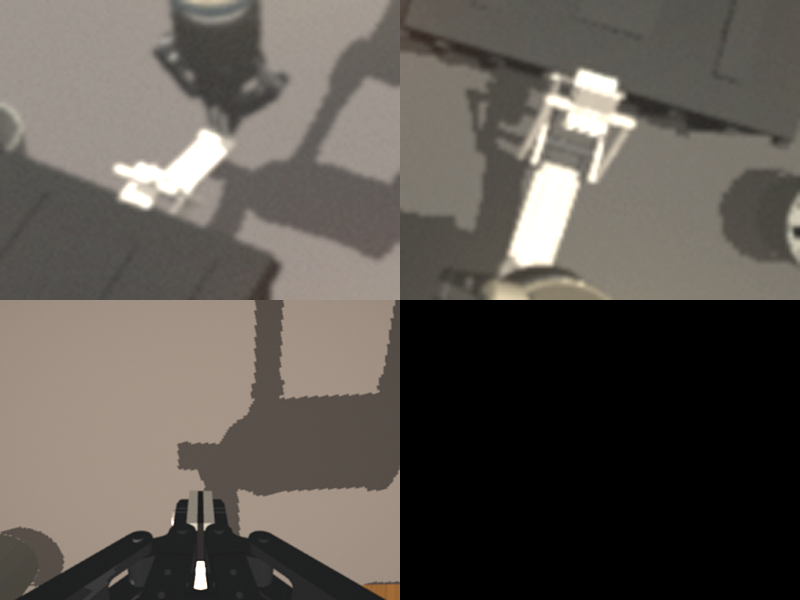

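Run:
```python
from h import *
S=cam("scene")
ca,sa=np.cos(np.radians(-16.5)),np.sin(np.radians(-16.5))
w=lambda x,y,z:(663.5+x*ca-y*sa,-138+x*sa+y*ca,z)
for al in (30,20,15,10,5,0,-10):
    r=np.radians(al); print(al,(P(S,w(-140-100*np.cos(r),0,103+100*np.sin(r)))[0]-[160,110])*3.333)
```

```text
30 [207.55359092  81.62119441]
20 [212.54597628  87.93660552]
15 [214.46587201  92.15925373]
10 [215.99214628  97.03517434]
5 [217.12140312 102.51824587]
0 [217.85294289 108.56011821]
-10 [218.13233645 122.11855173]
```

The lever's end at (215,138) in the scene view corresponds to about -20°, so the fingers are still on it. I'll continue.

```bash
python3 -m jog '[-0.006,0,0.006,0,0,0,0,-0.005,0,0.007,0,0,0,0]'; python3 -m jog '[-0.004,0,0.006,0,0,0,0,-0.002,0,0.004,0,0,0,0,0,0,0,0,0,0,0]';python3 look.py pics/i.png
```

```text
clock: 11.55
tool_pos: [442.8, -71.9, 62.4]
eef_rot: [180.0, 0.1, 163.5]
force: [-0.8, 0.8, 1.1]
grip_width: 0.0
clock: 11.92
tool_pos: [447.6, -73.4, 51.6]
eef_rot: [-180.0, -0.0, 163.5]
force: [-0.0, -0.1, 0.1]
grip_width: 0.0
[447.49692976 -73.35774213  51.93896028] [-0.51134308 -0.23615293  0.82495416]
```

View pics/i.png

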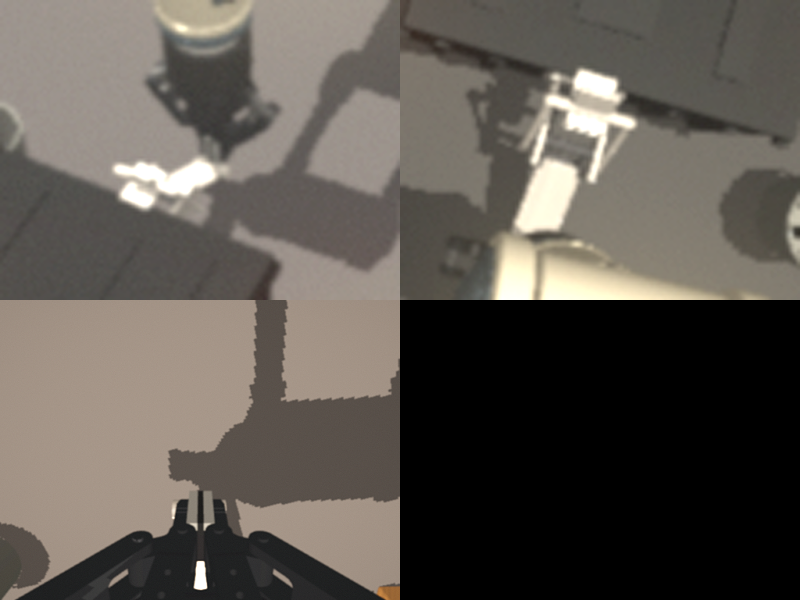

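```bash
python3 -m jog '[0,0,0.003,0,0,0,0,0,0,0.003,0,0,0,0]'; python3 -m jog '[0,0,0.002,0,0,0,0,0,0,0,0,0,0,0]'
```

```text
clock: 12.32
tool_pos: [448.5, -73.6, 49.8]
eef_rot: [-180.0, 0.2, 163.5]
force: [-12.0, 2.8, 29.0]
grip_width: 0.2
clock: 12.58
tool_pos: [448.6, -73.6, 49.7]
eef_rot: [-180.0, 0.2, 163.5]
force: [-14.8, 3.5, 29.6]
grip_width: -0.2
```

There is a firm stop at z ≈ 50, where the lever should be home. I'll retract and check.

```bash
python3 -m jog '[0.0,0,-0.008,0,0,0,0,0.01,0,-0.03,0,0,0,0,0.02,0,-0.05,0,0,0,0,0.02,0.05,-0.05,0,0,0,0,0,0.06,-0.05,0,0,0,0,0,0.06,0,0,0,0,0,0,0.06,0,0,0,0,0,0,0.0,0,0,0,0,0]'; python3 look.py pics/j.png;  python3 - <<'E'
from h import *
S=cam("scene");T=cam("top")
cv2.imwrite("pics/j_scene.png",np.hstack([cv2.convertScaleAbs(cv2.resize(i,(400,300)),alpha=1.4) for i in (S["img"][100:270,90:317,::-1],T["img"][90:290,210:476,::-1])]))
ca,sa=np.cos(np.radians(-16.5)),np.sin(np.radians(-16.5))
w=lambda x,y,z:(663.5+x*ca-y*sa,-138+x*sa+y*ca,z)
for al in (0,-20,-30,-35):
    r=np.radians(al);p=w(-140-100*np.cos(r),0,103+100*np.sin(r)); print(al,(P(S,p)[0]-[160,110])*3.333,(P(T,p)[0]-[270,190])*3.333+[400,0])
for p in [(-117,-26,149),(-117,26,149),(-129,0,156)]: print(p,(P(S,w(*p))[0]-[160,110])*3.333,(P(T,w(*p))[0]-[270,190])*3.333+[400,0])
E
```

```text
clock: 13.58
tool_pos: [462.3, 145.3, 213.4]
eef_rot: [-180.0, -0.1, 163.8]
force: [-0.2, -1.0, -1.0]
grip_width: -0.0
[462.25711113 141.35289416 214.25199722] [-0.49825778  0.8102126   0.05106569]
0 [217.85294289 108.56011821] [523.8326298  294.61202267]
-20 [216.87105618 137.29595495] [520.70449215 278.33198742]
-30 [214.1407314  153.66706091] [521.11902812 264.99510784]
-35 [212.2542728  162.16635001] [521.78825138 257.25584582]
(-117, -26, 149) [119.56452173 163.31846955] [624.68384249 129.67455784]
(-117, 26, 149) [173.78417337 184.39152766] [545.54076273 106.27605499]
(-129, 0, 156) [152.74078893 158.42875827] [581.69814533 136.43486966]
```

View pics/j.png

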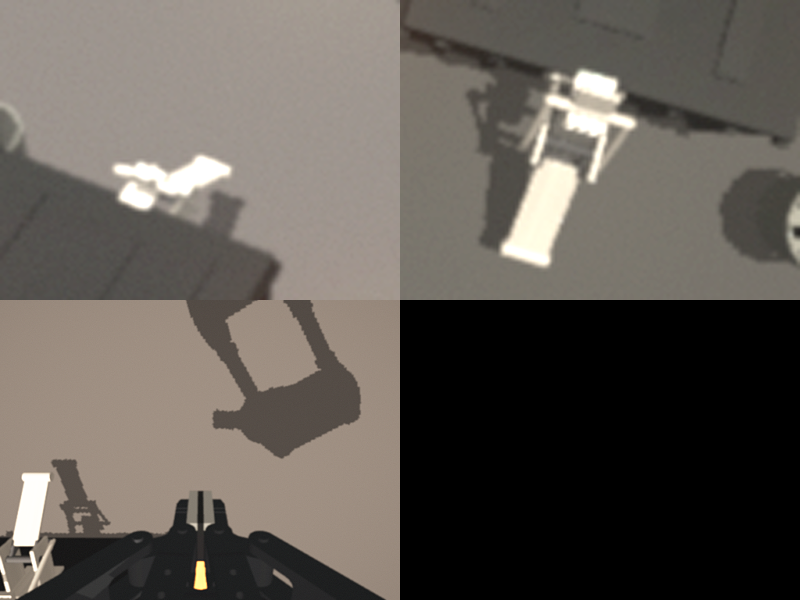

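View pics/j_scene.png

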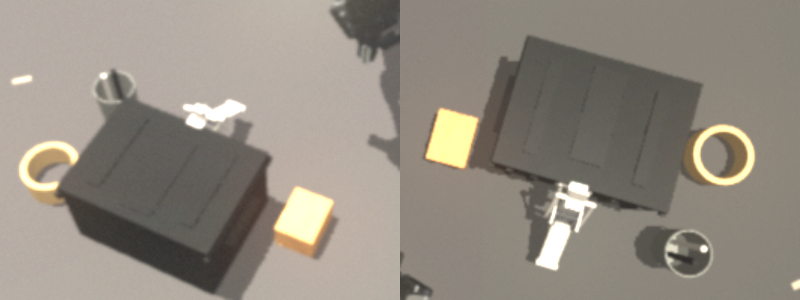

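Run:
```python
from h import *
d=cv2.imread("pics/d.png",0)[:300,:400].astype(np.float32)/1.5; j=cv2.imread("pics/j_scene.png",0)[:,:400].astype(np.float32)/1.4
for n,(x,y,X,Y) in dict(frontright=(235,140,285,190),frontleft=(115,90,160,130),rear=(190,260,235,295),rearleft=(50,170,90,215),tape=(15,140,60,200),carton=(270,185,335,255)).items():
    a,b=d[y:Y,x:X],j[y:Y,x:X]; print(n,cv2.phaseCorrelate(a-a.mean(),b-b.mean(),cv2.createHanningWindow(a.shape[::-1],cv2.CV_32F)))
S=cam("scene")
ca,sa=np.cos(np.radians(-16.5)),np.sin(np.radians(-16.5))
w=lambda x,y,z:(663.5+x*ca-y*sa,-138+x*sa+y*ca,z)
print((P(S,w(-95,125,141))-P(S,w(-95,125,145)))*400/227)
```

```text
frontright ((-0.37578240505228777, -0.0013511748403942647), 0.775321730041504)
frontleft ((0.6567797076066633, 0.8492085550467507), 0.9308189725875855)
rear ((0.7027985146942264, -0.05532104881451616), 0.9084621900393639)
rearleft ((-0.022317952630221072, 0.39943784661086923), 1.1178237417009143)
tape ((0.6297837282372498, -0.09305156241297396), 0.983875350245723)
carton ((0.17317476809115107, -0.11969170358977976), 1.026882055365009)
[[0.06853357 1.4968352 ]]
```

The lever is home: its end at (215,163) matches the -35° prediction of (212,162). The image shift is too small to judge whether the lid is tight, so I'll probe the lid height lightly by touch at the same spot as before.

```bash
python3 -m jog '[-0.0353,-0.0353,0,0,0,0,0,-0.0353,-0.0353,0,0,0,0,0,-0.0353,-0.0353,0,0,0,0,0,-0.0353,-0.0353,0,0,0,0,0,-0.0353,-0.0353,0,0,0,0,0,-0.0353,-0.0353,0,0,0,0,0,0,0,0.03,0,0,0,0]';python3 -m jog '[0,0,0.02,0,0,0,0,0,0,0.008,0,0,0,0,0,0,0,0,0,0,0]'
```

```text
clock: 14.75
tool_pos: [606.7, -126.5, 186.4]
eef_rot: [-180.0, 0.3, 163.1]
force: [-0.3, 0.3, 0.6]
grip_width: 0.2
clock: 15.12
tool_pos: [605.0, -121.0, 156.6]
eef_rot: [180.0, -0.0, 163.5]
force: [0.4, -0.4, 0.6]
grip_width: 0.1
```

```bash
python3 -m jog '[0,0,0.003,0,0,0,0,0,0,0.003,0,0,0,0,0,0,0,0,0,0,0]'; python3 -m jog '[0,0,0.001,0,0,0,0,0,0,0,0,0,0,0]'; python3 -m jog '[0,0,0.001,0,0,0,0,0,0,0,0,0,0,0]'
```

```text
clock: 15.5
tool_pos: [605.4, -121.3, 150.7]
eef_rot: [-180.0, 0.0, 163.5]
force: [-0.3, -0.1, 0.0]
grip_width: -0.1
clock: 15.75
tool_pos: [605.4, -121.4, 149.6]
eef_rot: [-180.0, -0.0, 163.5]
force: [0.8, -0.2, -0.1]
grip_width: -0.1
clock: 16.0
tool_pos: [605.3, -121.4, 148.5]
eef_rot: [-180.0, -0.0, 163.5]
force: [-0.8, 1.1, 0.6]
grip_width: -0.1
```

```bash
python3 -m jog '[0,0,0.001,0,0,0,0,0,0,0,0,0,0,0]'; python3 -m jog '[0,0,0.001,0,0,0,0,0,0,0,0,0,0,0]'; python3 -m jog '[0,0,0.001,0,0,0,0,0,0,0,0,0,0,0]'
```

```text
clock: 16.25
tool_pos: [605.3, -121.4, 147.5]
eef_rot: [-180.0, -0.0, 163.5]
force: [-0.7, 0.0, 0.1]
grip_width: -0.2
clock: 16.5
tool_pos: [605.3, -121.4, 146.5]
eef_rot: [-180.0, -0.0, 163.5]
force: [-0.3, -0.0, -1.1]
grip_width: 0.1
clock: 16.75
tool_pos: [605.3, -121.4, 145.5]
eef_rot: [-180.0, -0.0, 163.5]
force: [-0.7, -0.7, -0.4]
grip_width: 0.1
```

There is no contact even at 145.5 mm, where the untightened lid pushed back with 8 N at 146.7, so the lid has been drawn down. I'll retract, take a last look and hand in.

```bash
python3 -m jog '[0,0,-0.03,0,0,0,0,0,0,-0.05,0,0,0,0,0,0.04,-0.04,0,0,0,0,0.03,0.05,0,0,0,0,0,0.03,0.05,0,0,0,0,0,0.03,0.05,0,0,0,0,0,0.03,0.03,0,0,0,0,0,0,0,0,0,0,0,0]'; python3 look.py pics/k.png
```

```text
clock: 17.75
tool_pos: [551.7, 126.3, 266.2]
eef_rot: [179.9, 0.0, 163.7]
force: [-0.3, 0.2, -0.5]
grip_width: 0.2
[553.10670615 123.00847345 265.65230396] [ 0.09393637 -0.08696347 -0.01307808]
```

View pics/k.png

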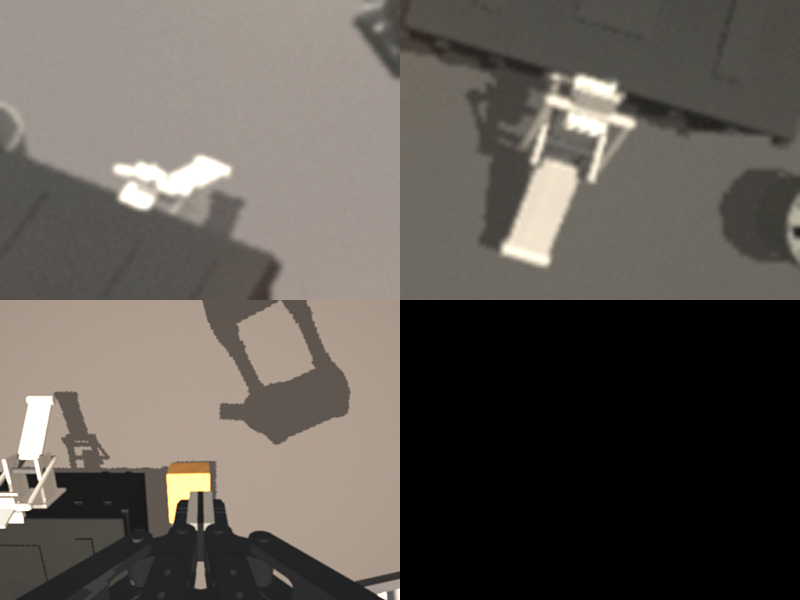

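The latch is unchanged: the lever end is at (525,257) in the top view and the bar runs from (548,98) to (633,124), behind the ridge. The arm is clear.

```bash
python3 -c "
from station import *
print(finish_job())"
```

```text
the job is handed in; nothing more can be done
None
```

I closed the lid, tipped the loop over so its bar dropped behind the keeper ridge, and pressed the lever down to its stop. I handed in at about 18 s with the arm clear of everything.

**What the last checks showed:**
- **Lever:** it is at about 35° below level, matching the predicted home position in both the scene and top views. It met a firm stop at about 30 N and had not moved in the last pictures.
- **Loop:** the bar lies behind the ridge. It shows a few millimetres further back than predicted, much like the offset I saw before pressing, so I put most of it down to calibration.
- **Lid tight:** the fingers met nothing down to 145.5 mm at the press point. Before latching, the lid pushed back with about 8 N at 146.7 mm.
- **Bystanders:** I saw no movement of the tape roll, carton or pen cup in the pictures.

**Checks that did not settle things:**
- The image-shift test for lid tightness was inconclusive because the shift was too small to measure. The touch check replaced it.
- The push force in the readings I took while drawing the lid down was lower than the roughly 5 N stated. Only a few readings were taken.

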